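Test-spray the charged cleaner canister

TASK

Test the cleaner canister on the garage bench: unscrew the winged knob of the air valve until it has risen fully open, then press the canister's nozzle cap all the way down for a moment and let it spring back, then screw the winged knob fully shut again. Leave the handwheel valve and all the other things on the bench where they are.

Things in the scene. Friction and masses are not known exactly. Their poses are not given: they have to be found in the camera images.
- air_valve: the air valve, bolted to the bench: 80 mm square steel flange, brass body 48 mm across and 70 mm high with a side port towards its +x, carrying a two-winged black knob on a rising steel stem. Origin on the axis at bench height; z up
- air_knob (a joint): angle of the air valve's knob, 0 = fully shut (stop), 2.6 rad = fully open (stop). Grows counter-clockwise seen from above (unscrewing); the knob, stem and wings rise 6 mm per rad as it opens (15.6 mm in all) and sink again as it shuts. Turning takes about 0.12 N m; it stays where it is left
- air_knob_grip (a point): centre of the black knob's wing bar, on the valve axis, at the height to grip; it rises and turns with the knob: 104 mm above the bench when shut, 119.6 mm when open. The bar is 48 mm long along this point's x, 12 mm thick along its y, and reaches from 14 mm below to 12 mm above this point; under it is only a 16 mm thick hub down to 32 mm below this point, where it meets the brass body when the valve is shut
- canister: the cleaner canister, an aluminium can 66 mm across in a bolted 100 mm square steel stand, shoulder top 155 mm above the bench. Origin on its axis at bench height; it cannot move
- nozzle_cap (a joint): how far the canister's sprung nozzle cap is pressed down: 0 = up, 0.007 m = fully down (stop). The spring takes 1.8 N to start and 6 N fully down, and lifts it again
- nozzle_top (a point): centre of the flat top of the nozzle cap, a grey disc 28 mm across with a small spout, 179 mm above the bench when up; moves down with the cap
- drain_wheel_base: the other valve, not to be used: brass foot 70 mm across with a round dark steel handwheel 88 mm across, wheel top about 70 mm above the bench. Origin on its axis at bench height
- drain_wheel_rim (a point): a point on the rim of the other valve's handwheel, 38 mm from its axis and 62 mm above the bench
- socket: bystander: round steel wrench socket, 26 mm across, 30 mm high, standing; origin at the centre of its underside
- hex_nut: bystander: large steel nut, 32 mm across, 14 mm high, lying flat; origin at the centre of its underside
- wrench: bystander: steel wrench lying flat, 180 mm long; origin under its middle, long axis x
- screwdriver: bystander: screwdriver lying flat, 200 mm long; origin under its middle, long axis x
- oil_bottle: bystander: white closed bottle, 72 mm across, 190 mm high, standing; origin at the centre of its underside
- bolt_jar: bystander: glass jar with steel cap, 68 mm across, 90 mm high, standing; origin at the centre of its underside
There are look-alikes about, which are no part of the job. What is shaped like the canister but pink is not meant.

How it is judged:
By the outcome, as a careful person would: the job done as asked, in the order asked, and still so for the second after the job is handed in, with the robot touching nothing.
It also fails if it takes over 72 s, if anything falls off the work surface, if the arm or the gripper's body presses on something with over 40 N, if the wrist force passes 120 N, or if a joint passes its speed limit or range.

ROBOT

A 7-joint arm with a two-finger parallel gripper is mounted at the origin on the work surface. World frame = base frame: x ahead of the robot, y to its left, z up, the work surface at z = 0. Lengths are in m, angles in rad, forces in N, time in s.
With the tool pointing down it reaches from about 0.425 to 0.925 m from the base axis. Payload 6.8 kg.
Tool frame: the origin (TCP) lies midway between the tips of the shut fingers; the grasp point (between the pads) lies 19 mm behind it; x points along the fingers, z is the direction in which the jaws open and shut, and the axes are right-handed (so a half turn about x gives the same grasp; the last joint's range is limited). The gripper opens to 85 mm and grips with 20 to 120 N. Pads are 22 mm wide; open, the fingers measure 114 mm over their backs; the gripper's body (76 mm by 85 mm) begins 54 mm behind the grasp point. The pads swing forward as they close: fully open they stand 13 mm farther back than shut.
Start: joints at [-1.389, 0.477, 0.022, 1.555, -0.011, 1.109, -0.083], TCP at [0.193, 0.647, 0.231] pointing down, gripper open.
Joint ranges: [-2.96, 2.96], [-0.34, 2.1], [-1.41, 1.46], [0.24, 2.44], [-1.37, 4.51], [0.17, 1.92], [-2.96, 2.96]. Speed limits (rad/s): [2.39, 2.39, 3.14, 3.14, 3.14, 3.14, 3.14].

INTERFACE

Orientations are given as a unit quaternion [w, x, y, z].
In Python, from station import bot gives the robot as it stands. The module is installed in compiled form; this text tells all that it offers.
- The arm moves only by the shell command python3 -m jog 'ROWS' [FORCE]. ROWS is text: rows parted by semicolons, each of 7 numbers parted by spaces: the shift along the tool's x, y, z in mm, then the turn, a rotation vector about the tool's x, y, z in units of 6 degrees (1.0 is 6 degrees), then the finger opening in mm, from 0 to 85.4. A call has 1 to 5 rows; each row shifts and turns the commanded pose from where the row before left it, along the tool's axes as they then stand; what a row does not reach is not made up. A row lasts 1/10 s, in which the tool goes at most 50 mm and 8.59 degrees, less where a joint would pass 70% of its speed; a pose out of reach is approached as far as the arm can. A call with a gripper value outside its range is refused whole. The fingers move at their own pace and stop on an object; FORCE is the grip in N (left out, the last holds). Time passes only in rows, so rows that do not move let the fingers close. It gives the time, the measured TCP pose, the force and the opening at its end, in the units of the state.
- bot.get_obs(): the state, without advancing time (a new reading comes with each control period).
- bot.read_camera(name): name is "scene" or "top" or "wrist"; returns (picture, depth): 420x560x3 uint8, red, green, blue; 420x560 float32, m along the optical axis (not along the pixel's ray), 0 where there is no reading.
- bot.calibration(name): a dict with "fx", "fy", "cx", "cy" (pixels), "T" (4x4, takes a point from camera to world coordinates). Camera axes: x right, y up, looking along -z (the intrinsics and any distortion apply to the point x, -y, -z); pixel columns grow to the right and rows downward; lengths in m; the calibration is good to about 2 mm. A picture is of the moment at which its call begins: read the wrist's pose just before it. calibration takes no time and is no camera call; for the wrist camera it gives the pose at the moment of the call.
- bot.hand_in(): hands the job in, once; it reports no verdict.
The state is a dict: "t": time; "q": joint angles; "joint_vel": joint speeds; "joint_torque": joint torques, N m; "eef_pos": TCP position; "tool_rot": TCP orientation; "contact_force": force on the tool from outside, world axes, zero at the start; "torque": the same for the moment, N m; "gripper_width": opening from 0.0 (shut) to 1.0 (fully open).
Only numpy, scipy, OpenCV 4.12 (cv2) and the standard library are available. Lean on these libraries where they do the work, as an engineer would, in place of code of your own. Each camera call takes 0.05 s, during which the arm holds its last target.

## Working session

There is one attempt and no reset: what is moved stays moved. The work goes in short steps, Python scripts to look and compute and a shell command to move; the robot and the scene stay as the last step left them, time stands still between calls to the robot, and variables do not carry over. Pictures are saved under pics/ and viewed, and the job is handed in when it is done.

```bash
mkdir -p pics
cat > h.py <<'E'
import numpy as np, cv2
from station import bot
def snap(n,f):
    p,d=bot.read_camera(n); cv2.imwrite('pics/'+f+'.png',p[:,:,::-1]); np.savez('pics/'+f+'.npz',p=p,d=d,**{k:np.array(v) for k,v in bot.calibration(n).items()})
    return p,d
E
python3 - <<'E'
from h import *
s=bot.get_obs();print({k:np.round(v,3) for k,v in s.items()})
for n in("scene","top","wrist"):
    snap(n,n+"0"); c=bot.calibration(n); print(n,c.keys(),c['fx'],np.round(c['T'],3).tolist())
E
```

```text
{'t': np.float64(0.0), 'q': array([-1.389,  0.478,  0.022,  1.556, -0.012,  1.109, -0.083]), 'joint_vel': array([-0.   ,  0.001, -0.002, -0.   ,  0.   , -0.003,  0.001]), 'joint_torque': array([-0.0000e+00, -5.9647e+01,  1.6080e+00, -2.8119e+01,  1.3000e-02,
        1.0000e-02, -0.0000e+00]), 'eef_pos': array([0.193, 0.646, 0.23 ]), 'tool_rot': array([ 0.566, -0.423,  0.567,  0.422]), 'contact_force': array([-0.178, -0.384,  0.078]), 'torque': array([-0.013, -0.005, -0.042]), 'gripper_width': np.float64(1.0)}
scene dict_keys(['fx', 'fy', 'cx', 'cy', 'T']) 460.34664651995143 [[0.337, -0.514, 0.789, 1.354], [0.942, 0.191, -0.278, -0.239], [-0.008, 0.836, 0.548, 0.723], [0.0, 0.0, 0.0, 1.0]]
top dict_keys(['fx', 'fy', 'cx', 'cy', 'T']) 380.3461088367024 [[-0.015, 0.981, -0.194, 0.31], [-1.0, -0.017, -0.009, 0.038], [-0.012, 0.194, 0.981, 0.99], [0.0, 0.0, 0.0, 1.0]]
wrist dict_keys(['fx', 'fy', 'cx', 'cy', 'T']) 339.8442977222787 [[0.285, -0.919, -0.273, 0.124], [0.958, 0.273, 0.083, 0.668], [-0.002, -0.286, 0.958, 0.373], [0.0, 0.0, 0.0, 1.0]]
```

View pics/scene0.png

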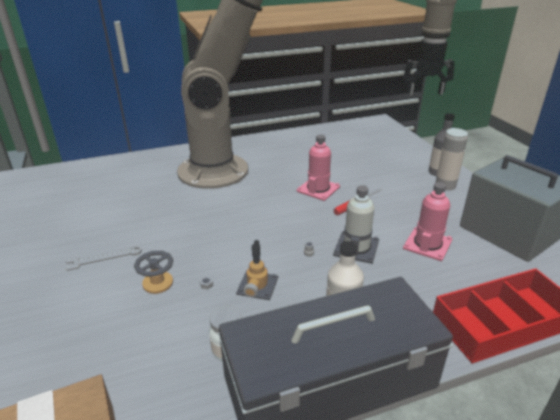

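View pics/top0.png

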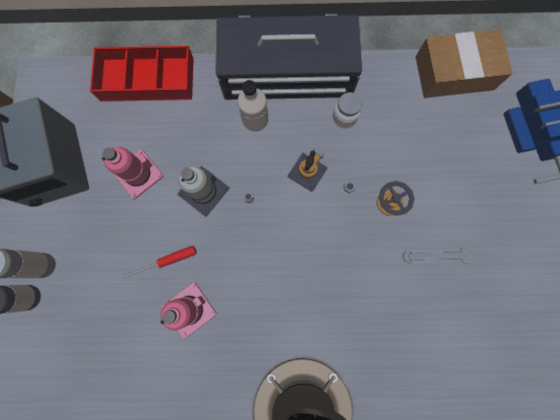

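The scene picture shows the air valve (black knob at scene (256,250), top (310,160)). The grey canister is at scene (360,215), top (195,180), with a pink look-alike on either side. Next I'll zoom in and measure.

```bash
cat >> h.py <<'E'
def load(f): return np.load('pics/'+f+'.npz')
def ray(z,u,v):
    T=z['T']; r=np.array([(u-z['cx'])/z['fx'],-(v-z['cy'])/z['fy'],-1.]); return T[:3,3],T[:3,:3]@r
def onz(z,u,v,h):
    o,r=ray(z,u,v); return o+r*(h-o[2])/r[2]
def cloud(z):
    v,u=np.mgrid[:420,:560]; d=z['d']; P=np.stack([(u-z['cx'])/z['fx']*d,-(v-z['cy'])/z['fy']*d,-d],-1)
    return P@z['T'][:3,:3].T+z['T'][:3,3]
def crop(f,x,y,w,h,s):
    a=load(f)['p'][y:y+h,x:x+w,::-1]; return cv2.resize(a,None,fx=s,fy=s,interpolation=cv2.INTER_NEAREST)
E
python3 - <<'E'
from h import *
a=np.vstack([crop('top0',270,130,100,70,4),crop('scene0',220,230,100,75,4)])
b=np.vstack([crop('top0',150,150,100,70,4),crop('scene0',320,180,100,75,4)])
cv2.imwrite('pics/z0.png',np.hstack([a,b]))
for f in('top0','scene0'):
    C=cloud(load(f)); print(f,'bench z',np.median(C[200:260,250:330,2]))
    z=C[...,2]
    reg={'top0':[(270,130,80,60),(160,150,70,60)],'scene0':[(230,230,55,70),(330,180,60,80)]}[f]
    for x,y,w,h in reg:
        c=C[y:y+h,x:x+w].reshape(-1,3); 
        for lo,hi in((.09,.125),(.16,.19),(.13,.2),(.05,.08)):
            m=(c[:,2]>lo)&(c[:,2]<hi); 
            if m.sum():print((lo,hi),m.sum(),np.round(np.median(c[m],0),4),np.round(np.ptp(c[m],0),3), c[m][:,2].max().round(3))
E
```

```text
top0 bench z -0.00014773609372736862
(0.09, 0.125) 129 [ 0.5837 -0.0257  0.1161] [0.044 0.025 0.028] 0.12
(0.05, 0.08) 91 [ 0.5787 -0.0282  0.0661] [0.066 0.05  0.027] 0.077
(0.09, 0.125) 118 [0.5145 0.2297 0.1081] [0.05  0.054 0.035] 0.125
(0.16, 0.19) 148 [0.5363 0.251  0.1781] [0.029 0.029 0.018] 0.182
(0.13, 0.2) 558 [0.5312 0.2453 0.1435] [0.063 0.063 0.052] 0.182
(0.05, 0.08) 152 [0.5218 0.2273 0.063 ] [0.075 0.061 0.03 ] 0.08
scene0 bench z 0.0026353209588538817
(0.09, 0.125) 157 [ 0.5943 -0.0287  0.1165] [0.047 0.025 0.031] 0.121
(0.05, 0.08) 232 [ 0.5964 -0.0292  0.0638] [0.061 0.053 0.029] 0.079
(0.09, 0.125) 326 [0.5645 0.2364 0.1079] [0.055 0.064 0.035] 0.125
(0.16, 0.19) 282 [0.7393 0.1198 0.1792] [0.233 0.168 0.03 ] 0.19
(0.13, 0.2) 802 [0.5603 0.2355 0.1664] [0.239 0.184 0.064] 0.194
(0.05, 0.08) 294 [0.5666 0.2333 0.0653] [0.063 0.067 0.03 ] 0.08
```

View pics/z0.png

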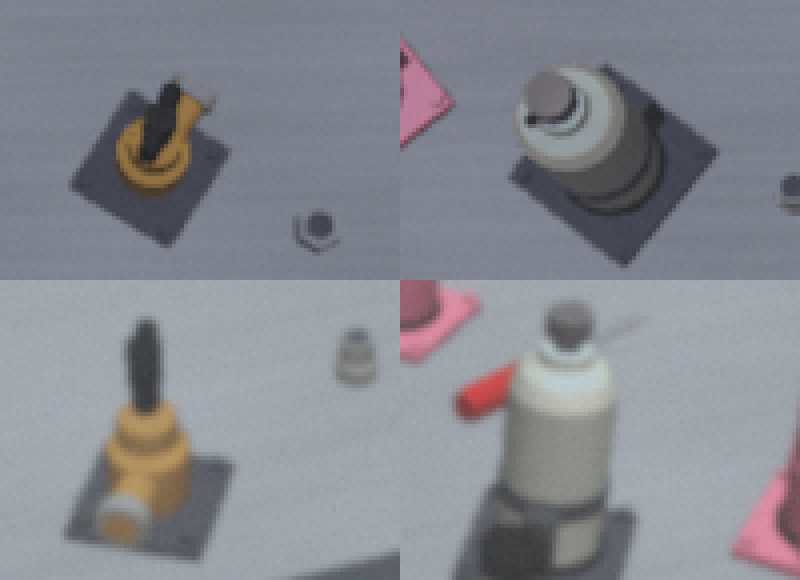

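Run:
```python
from h import *
for f,(x,y,w,h),(x2,y2,w2,h2) in(('top0',(295,140,35,40),(170,155,50,50)),('scene0',(245,230,25,50),(345,180,32,30))):
    Z=load(f);C=cloud(Z)
    c=C[y:y+h,x:x+w].reshape(-1,3);p=Z['p'][y:y+h,x:x+w].reshape(-1,3).astype(int)
    m=(c[:,2]>.108)&(c[:,2]<.13)&(p.max(1)<95)
    c=c[m]; r=cv2.minAreaRect(c[:,:2].astype(np.float32)*1000); print(f,'bar',m.sum(),r,c[:,2].max(),np.percentile(c[:,2],90))
    w_,V=np.linalg.eigh(np.cov(c[:,:2].T)); print('dir',np.degrees(np.arctan2(V[1,1],V[0,1])),np.sqrt(w_))
    c=C[y2:y2+h2,x2:x2+w2].reshape(-1,3);m=(c[:,2]>.172)&(c[:,2]<.2)
    c=c[m]; print('cap',m.sum(),cv2.minEnclosingCircle(c[:,:2].astype(np.float32)*1000),np.median(c,0))
```

```text
top0 bar 109 ((585.314697265625, -26.756723403930664), (17.579320907592773, 45.20451354980469), 80.30321502685547) 0.12025476877079411 0.11832184687206222
dir 157.9312411399426 [0.00418935 0.01256785]
cap 134 ((535.8971557617188, 252.9512176513672), 16.641813278198242) [0.5378415  0.25171164 0.17823988]
scene0 bar 90 ((591.1428833007812, -27.478702545166016), (15.172104835510254, 41.35960006713867), 79.74652862548828) 0.12141508772353393 0.1202264354345715
dir 159.78732903228442 [0.00398058 0.01156916]
cap 93 ((538.832763671875, 251.2082977294922), 14.935805320739746) [0.54258761 0.25093671 0.18010187]
```

```bash
cat >> h.py <<'E'
from scipy.spatial.transform import Rotation as Ro
def toolR():
    s=bot.get_obs(); w,x,y,z=s['tool_rot']; return Ro.from_quat([x,y,z,w]),np.array(s['eef_pos']),s
def go(target,jaw=None):
    "print tool-axis mm to target, and 6deg-units to point straight down w/ jaw azimuth (deg)"
    R,p,s=toolR(); M=R.as_matrix()
    print('t',round(float(s['t']),2),'tcp',np.round(p*1000,1),'q',np.round(s['q'],2),'jaw az',np.degrees(np.arctan2(M[1,2],M[0,2])).round(1),'down',np.round(M[:,0],3),'F',np.round(s['contact_force'],1),'T',np.round(s['torque'],2),'w',round(float(s['gripper_width']),3))
    if target is not None: print('shift mm (tool)',np.round(M.T@(np.array(target)-p)*1000,1))
    if jaw is not None:
        a=np.radians(jaw); X=np.array([0,0,-1.]); Z=np.array([np.cos(a),np.sin(a),0]); D=np.stack([X,np.cross(Z,X),Z],1)
        print('turn units (tool)',np.round((R.inv()*Ro.from_matrix(D)).as_rotvec(degrees=True)/6,2))
E
python3 -c "
from h import *
go((.588,-.027,.27),75);go(None,-105)"
```

```text
t 0.15 tcp [192.8 646.4 230.5] q [-1.39  0.48  0.02  1.56 -0.01  1.11 -0.08] jaw az 73.4 down [-0.    -0.001 -1.   ] F [ 0.4  0.3 -0. ] T [ 0.09 -0.05  0.02] w 1.002
shift mm (tool) [ -38.7 -571.2 -532.5]
turn units (tool) [-0.27 -0.01  0.  ]
t 0.15 tcp [192.8 646.4 230.5] q [-1.39  0.48  0.02  1.56 -0.01  1.11 -0.08] jaw az 73.4 down [-0.    -0.001 -1.   ] F [ 0.4  0.3 -0. ] T [ 0.09 -0.05  0.02] w 1.002
turn units (tool) [2.973e+01 0.000e+00 2.000e-02]
```

```bash
python3 -m jog '-40 0 0 0 0 0 85; 0 -34 -31 0 0 0 85; 0 -34 -31 0 0 0 85; 0 -34 -31 0 0 0 85; 0 -34 -31 0 0 0 85' 60
python3 -m jog '0 -34 -31 0 0 0 85; 0 -34 -31 0 0 0 85; 0 -34 -31 0 0 0 85; 0 -34 -31 0 0 0 85; 0 -34 -31 0 0 0 85'
python3 -c "
from h import *
go((.588,-.027,.27),-105)"
```

```text
t: 0.65
eef_pos: [0.2885, 0.4874, 0.2711]
tool_rot: [0.567, -0.423, 0.567, 0.423]
contact_force: [1.3, 1.4, -0.2]
gripper_width: 0.994
t: 1.15
eef_pos: [0.4069, 0.2902, 0.2713]
tool_rot: [0.567, -0.423, 0.567, 0.423]
contact_force: [1.3, 0.5, 0.3]
gripper_width: 0.997
t 1.15 tcp [406.9 290.2 271.3] q [-0.92  0.14  0.2   1.93 -0.03  1.07  0.57] jaw az 73.4 down [-0.  0. -1.] F [1.3 0.5 0.3] T [-0.05 -0.06  0.03] w 0.997
shift mm (tool) [   1.2 -264.1 -252.2]
turn units (tool) [29.73 -0.   -0.  ]
```

```bash
python3 -m jog '0 -33 -31 0 0 0 85; 0 -33 -31 0 0 0 85; 0 -33 -31 0 0 0 85; 0 -33 -31 0 0 0 85; 0 -33 -31 0 0 0 85'
python3 -m jog '0 -33 -32 0 0 0 85; 0 -33 -32 0 0 0 85; 0 -33 -32 0 0 0 85; 0 0 0 1.4 0 0 85; 0 0 0 1.4 0 0 85'
for i in 1 2 3; do :; done
python3 -m jog '0 0 0 1.4 0 0 85; 0 0 0 1.4 0 0 85; 0 0 0 1.4 0 0 85; 0 0 0 1.4 0 0 85; 0 0 0 1.4 0 0 85'
python3 -m jog '0 0 0 1.4 0 0 85; 0 0 0 1.4 0 0 85; 0 0 0 1.4 0 0 85; 0 0 0 1.4 0 0 85; 0 0 0 1.4 0 0 85'
python3 -c "
from h import *
go((.588,-.027,.27),-105)"
```

```text
t: 1.65
eef_pos: [0.5207, 0.0947, 0.2713]
tool_rot: [0.567, -0.423, 0.567, 0.423]
contact_force: [0.8, 0.1, -1.0]
gripper_width: 0.997
t: 2.15
eef_pos: [0.5878, -0.0263, 0.2709]
tool_rot: [0.624, -0.332, 0.625, 0.332]
contact_force: [-0.1, 1.0, 0.6]
gripper_width: 0.994
t: 2.65
eef_pos: [0.5874, -0.0238, 0.271]
tool_rot: [0.701, -0.088, 0.702, 0.088]
contact_force: [0.1, -0.5, 0.5]
gripper_width: 0.995
t: 3.15
eef_pos: [0.5874, -0.0238, 0.2711]
tool_rot: [0.686, 0.17, 0.687, -0.169]
contact_force: [-0.4, 0.5, 0.2]
gripper_width: 0.994
t 3.15 tcp [587.4 -23.8 271.1] q [-0.68  0.38  0.81  1.76 -0.3   1.13 -0.26] jaw az -27.7 down [-0.001  0.    -1.   ] F [-0.4  0.5  0.2] T [-0.03  0.03  0.01] w 0.994
shift mm (tool) [ 1.1 -2.6  2. ]
turn units (tool) [12.88 -0.    0.  ]
```

Run:
```python
from h import *
p,d=snap('wrist','w1'); Z=load('w1');print(np.round(Z['T'],3).tolist())
cv2.imwrite('pics/w1z.png',p[:,:,::-1])
```

```text
[[0.882, 0.451, 0.135, 0.622], [-0.471, 0.845, 0.252, 0.041], [-0.0, -0.286, 0.958, 0.414], [0.0, 0.0, 0.0, 1.0]]
```

View pics/w1z.png

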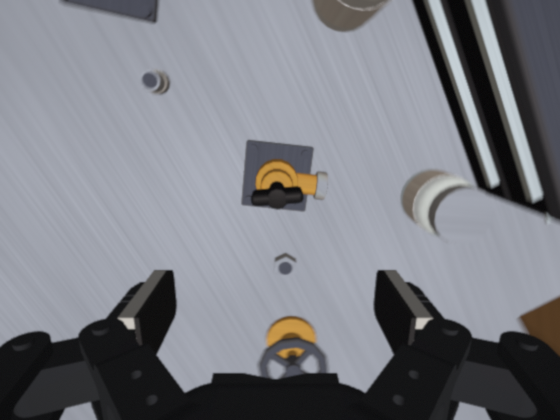

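The wrist view shows the black wing bar at (277,197), nearly parallel to the side port on its right. The flange is centred at about (278,175).

Run:
```python
from h import *
Z=load('w1');p=Z['p'].astype(int);m=np.zeros((420,560),np.uint8)
m[180:212,245:308]=(p[180:212,245:308].max(2)<52)
n,l,st,ce=cv2.connectedComponentsWithStats(m);k=1+np.argmax(st[1:,4]);print(st[k],ce[k])
v,u=np.nonzero(l==k);r=cv2.minAreaRect(np.stack([u,v],1).astype(np.float32));print(r)
d=Z['d'][l==k];C=cloud(Z)[l==k];print('z',np.percentile(C[:,2],[5,50,90,99]))
B=cv2.boxPoints(r)
W=np.array([onz(Z,a,b,.116) for a,b in B]);print(np.round(W,4),W.mean(0))
Pw=np.array([onz(Z,a,b,.114)[:2] for a,b in zip(u,v)])
w,V=np.linalg.eigh(np.cov(Pw.T));print('az',np.degrees(np.arctan2(V[1,1],V[0,1])),Pw.mean(0))
t=(Pw-Pw.mean(0))@V;print('len/wid',np.ptp(t,0),'mid',Pw.mean(0)+V@((t.max(0)+t.min(0))/2))
# cap
im=crop('w1',235,130,110,90,7);cv2.imwrite('pics/w1c.png',im)
```

```text
[251 182  52  26 753] [276.20451527 195.93492696]
((276.8899841308594, 194.77001953125), (50.91168975830078, 25.031579971313477), 8.13010311126709)
z [0.09989975 0.11635293 0.11762998 0.11893563]
[[ 5.642e-01 -1.900e-02  1.160e-01]
 [ 5.781e-01 -6.000e-04  1.160e-01]
 [ 6.146e-01 -2.750e-02  1.160e-01]
 [ 6.014e-01 -4.660e-02  1.160e-01]] [ 0.58959253 -0.02345147  0.116     ]
az 156.01928730564725 [ 0.58831178 -0.02443008]
len/wid [0.02354055 0.04657061] mid [ 0.58888653 -0.02349891]
```

View pics/w1c.png

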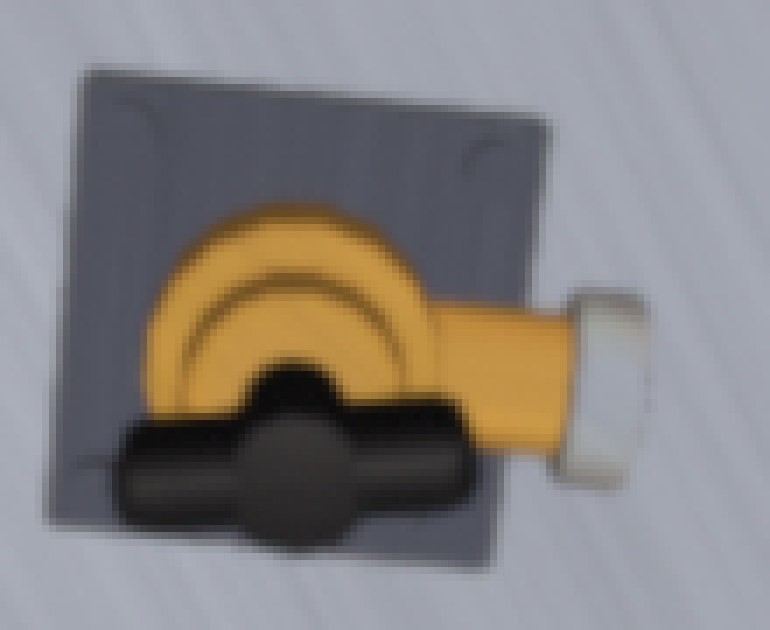

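Run:
```python
from h import *
Z=load('w1')
f=lambda a,b,h:onz(Z,235+a/7,130+b/7,h)
a,b=f(115,475,.113),f(475,455,.113);print(a,b,(a+b)/2,np.degrees(np.arctan2(*(a-b)[[1,0]])),np.linalg.norm(a-b))
a,b=f(120,520,.105),f(465,500,.105);print('lower edge',np.degrees(np.arctan2(*(a-b)[[1,0]])))
print('hub',f(297,478,.116))
q=[f(*t,.006) for t in((90,70),(548,120),(490,568),(50,520))];print('flange',np.mean(q,0),np.degrees(np.arctan2(*(q[1]-q[0])[[1,0]])),np.degrees(np.arctan2(*(q[2]-q[3])[[1,0]])))
```

```text
[ 0.56745175 -0.01558411  0.113     ] [ 0.61000689 -0.03527028  0.113     ] [ 0.58872932 -0.0254272   0.113     ] 155.1745641752254 0.04688801058246304
lower edge 155.3359636324564
hub [ 0.58850607 -0.02641796  0.116     ]
flange [ 0.58850073 -0.02723362  0.006     ] -34.23083259056334 -34.56732009095996
```

```bash
python3 -m jog '0 0 0 1.4 0 0 85; 0 0 0 1.4 0 0 85; 0 0 0 1.4 0 0 85; 0 0 0 1.4 0 0 85; 0 0 0 1.4 0 0 85'
python3 -m jog '0 0 0 1.4 0 0 85; 0 0 0 1.4 0 0 85; 0 0 0 1.4 0 0 85; 0 0 0 1.4 0 0 85; 0 0 0 1.4 0 0 85'
python3 -c "
from h import *
go((.5885,-.0265,.0865),-115)"
```

```text
t: 3.7
eef_pos: [0.5875, -0.0238, 0.2711]
tool_rot: [0.581, 0.403, 0.581, -0.403]
contact_force: [0.1, 0.2, -0.4]
gripper_width: 0.992
t: 4.2
eef_pos: [0.5875, -0.0237, 0.2711]
tool_rot: [-0.397, -0.585, -0.398, 0.585]
contact_force: [0.0, 0.8, 0.4]
gripper_width: 0.997
t 4.2 tcp [587.5 -23.7 271.1] q [-0.89  0.53  1.19  1.77 -0.53  1.2  -1.5 ] jaw az -111.6 down [-0.  0. -1.] F [0.  0.8 0.4] T [0.03 0.04 0.01] w 0.997
shift mm (tool) [184.6   2.1   2.2]
turn units (tool) [ 0.57 -0.    0.01]
```

```bash
python3 -m jog '0 2 2 0.57 0 0 85; 40 0 0 0 0 0 85; 40 0 0 0 0 0 85; 40 0 0 0 0 0 85; 35 0 0 0 0 0 70'
python3 -m jog '29 0 0 0 0 0 45; 0 0 0 0 0 0 45; 0 0 0 0 0 0 40'
python3 - <<'E'
from h import *
go((.5885,-.0265,.0865),-115)
snap('wrist','w2')
E
```

```text
t: 4.7
eef_pos: [0.5881, -0.026, 0.1141]
tool_rot: [-0.381, -0.595, -0.382, 0.595]
contact_force: [1.0, -0.7, -0.1]
gripper_width: 0.849
t: 5.0
eef_pos: [0.5888, -0.0268, 0.0877]
tool_rot: [-0.381, -0.595, -0.381, 0.596]
contact_force: [0.9, 0.0, 0.4]
gripper_width: 0.47
t 5.0 tcp [588.8 -26.8  87.7] q [-0.73  0.73  0.96  1.93 -0.77  0.9  -1.37] jaw az -114.8 down [-0.001 -0.    -1.   ] F [0.9 0.  0.4] T [-0.01 -0.06 -0.02] w 0.47
shift mm (tool) [ 1.2 -0.4 -0.1]
turn units (tool) [0.04 0.   0.  ]
```

View pics/w2.png

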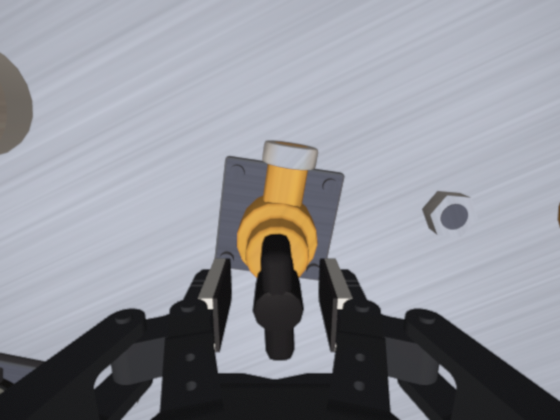

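The bar (columns 262–302) sits centred between the fingers (230 and 320) and in line with them, so I'm closing.

```bash
python3 -m jog '1 0 0 0 0 0 5; 0 0 0 0 0 0 5; 0 0 0 0 0 0 5; 0 0 0 0 0 0 5; 0 0 0 0 0 0 5' 70
python3 -m jog '0 0 0 0 0 0 5; 0 0 0 0 0 0 5; 0 0 0 0 0 0 5'
python3 -c "
from h import *
go((.5885,-.0265,.0865),-115)"
```

```text
t: 5.55
eef_pos: [0.5892, -0.0281, 0.088]
tool_rot: [0.381, 0.596, 0.38, -0.596]
contact_force: [-2.4, -3.4, 5.5]
gripper_width: 0.132
t: 5.85
eef_pos: [0.5892, -0.0281, 0.088]
tool_rot: [0.381, 0.596, 0.38, -0.596]
contact_force: [-2.7, -3.2, 5.2]
gripper_width: 0.128
t 5.85 tcp [589.2 -28.1  88. ] q [-0.73  0.73  0.96  1.93 -0.77  0.9  -1.37] jaw az -114.9 down [ 0.002 -0.001 -1.   ] F [-2.7 -3.2  5.2] T [-0.7   0.49  0.09] w 0.128
shift mm (tool) [ 1.5 -1.3 -1.2]
turn units (tool) [ 0.02  0.   -0.02]
```

```bash
python3 -m jog '-0.6 0 0 -1 0 0 5; -0.6 0 0 -1 0 0 5; -0.6 0 0 -1 0 0 5; -0.7 0 0 -1 0 0 5; -0.6 0 0 -1 0 0 5'
python3 -c "
from h import *
go(None)"
```

```text
t: 6.35
eef_pos: [0.5893, -0.0273, 0.091]
tool_rot: [0.523, 0.476, 0.522, -0.476]
contact_force: [-1.2, -1.0, 4.4]
gripper_width: 0.132
t 6.35 tcp [589.3 -27.3  91. ] q [-0.66  0.66  0.84  1.92 -0.65  0.85 -0.95] jaw az -84.6 down [ 0.002 -0.    -1.   ] F [-1.2 -1.   4.4] T [-0.17  0.45 -0.21] w 0.132
```

```bash
python3 -m jog '-0.6 0 0 -1 0 0 5; -0.6 0 0 -1 0 0 5; -0.6 0 0 -1 0 0 5; -0.7 0 0 -1 0 0 5; -0.6 0 0 -1 0 0 5'
python3 -m jog '-0.6 0 0 -1 0 0 5; -0.6 0 0 -1 0 0 5; -0.6 0 0 -1 0 0 5; -0.7 0 0 -1 0 0 5; -0.6 0 0 -1 0 0 5'
python3 -m jog '-0.6 0 0 -1 0 0 5; -0.6 0 0 -1 0 0 5; -0.6 0 0 -1 0 0 5; -0.7 0 0 -1 0 0 5; -0.6 0 0 -1 0 0 5'
python3 -c "
from h import *
go(None)"
```

```text
t: 6.85
eef_pos: [0.589, -0.0265, 0.0941]
tool_rot: [0.628, 0.325, 0.628, -0.324]
contact_force: [-3.0, 1.1, 6.3]
gripper_width: 0.129
t: 7.35
eef_pos: [0.5884, -0.0261, 0.0971]
tool_rot: [0.691, 0.151, 0.691, -0.15]
contact_force: [-5.3, 3.3, 8.4]
gripper_width: 0.129
t: 7.85
eef_pos: [0.5877, -0.026, 0.1002]
tool_rot: [0.706, -0.033, 0.707, 0.034]
contact_force: [-6.7, 1.8, 11.1]
gripper_width: 0.13
t 7.85 tcp [587.7 -26.  100.2] q [-0.39  0.52  0.43  1.9  -0.3   0.78  0.31] jaw az 5.4 down [-0.002  0.002 -1.   ] F [-6.7  1.8 11.1] T [ 0.53  1.66 -0.22] w 0.13
```

```bash
python3 -m jog '-1.2 0 0 -1 0 0 5; -0.9 0 0 -1 0 0 5; -0.8 0 0 -1 0 0 5'
python3 -c "
from h import *
go(None)"
```

```text
t: 8.15
eef_pos: [0.5871, -0.0261, 0.1023]
tool_rot: [0.691, -0.143, 0.693, 0.144]
contact_force: [-4.2, 2.2, 3.3]
gripper_width: 0.13
t 8.15 tcp [587.1 -26.1 102.3] q [-0.33  0.51  0.35  1.9  -0.24  0.78  0.56] jaw az 23.4 down [-0.003  0.001 -1.   ] F [-4.2  2.2  3.3] T [ 0.36  1.3  -0.12] w 0.13
```

```bash
python3 -m jog '-0.4 0 0 -0.6 0 0 5; 0 0 0 0 0 0 5'
python3 -c "
from h import *
go(None)"
python3 -m jog '-0.4 0 0 -0.6 0 0 5; 0 0 0 0 0 0 5'
python3 -c "
from h import *
go(None)"
```

```text
t: 8.35
eef_pos: [0.587, -0.0261, 0.1026]
tool_rot: [0.687, -0.163, 0.689, 0.165]
contact_force: [-5.8, 2.8, 4.2]
gripper_width: 0.133
t 8.35 tcp [587.  -26.1 102.6] q [-0.32  0.51  0.34  1.89 -0.23  0.78  0.61] jaw az 26.8 down [-0.003  0.001 -1.   ] F [-5.8  2.8  4.2] T [ 0.47  1.22 -0.29] w 0.133
t: 8.55
eef_pos: [0.5869, -0.0262, 0.1028]
tool_rot: [0.682, -0.184, 0.683, 0.186]
contact_force: [-5.7, 2.4, 2.4]
gripper_width: 0.128
t 8.55 tcp [586.9 -26.2 102.8] q [-0.31  0.5   0.32  1.89 -0.22  0.78  0.67] jaw az 30.3 down [-0.003  0.002 -1.   ] F [-5.7  2.4  2.4] T [ 0.56  1.16 -0.9 ] w 0.128
```

```bash
python3 -m jog '0 0 0 -0.5 0 0 5; 0 0 0 0 0 0 5'
python3 - <<'E'
from h import *
go(None)
snap('scene','s3');snap('top','t3')
cv2.imwrite('pics/z3.png',np.vstack([crop('top0',270,130,100,70,4),crop('t3',270,130,100,70,4)]))
E
```

```text
t: 8.75
eef_pos: [0.5869, -0.0262, 0.1028]
tool_rot: [0.677, -0.201, 0.679, 0.203]
contact_force: [-6.2, 3.4, 2.7]
gripper_width: 0.128
t 8.75 tcp [586.9 -26.2 102.8] q [-0.3   0.5   0.31  1.89 -0.21  0.78  0.71] jaw az 33.2 down [-0.003  0.002 -1.   ] F [-6.2  3.4  2.7] T [ 0.72  1.28 -1.52] w 0.128
```

```bash
python3 -m jog '0 0 0 0.6 0 0 5; 0 0 0 0.3 0 0 5; 0 0 0 0 0 0 5'
python3 -c "
from h import *
go(None)"
python3 -m jog '0 0 0 0 0 0 40; 0 0 0 0 0 0 40; 0 0 0 0 0 0 40'
python3 -m jog '-20 0 0 0 0 0 40; -40 0 0 0 0 0 40; -40 0 0 0 0 0 40; -40 0 0 0 0 0 40; -25 0 0 0 0 0 40'
python3 - <<'E'
from h import *
go((.538,.252,.27),73)
snap('scene','s4');snap('top','t4');snap('wrist','w4')
E
```

```text
t: 9.15
eef_pos: [0.587, -0.0261, 0.1027]
tool_rot: [0.685, -0.17, 0.687, 0.171]
contact_force: [-5.5, 2.0, 1.9]
gripper_width: 0.131
t 9.15 tcp [587.  -26.1 102.7] q [-0.31  0.51  0.33  1.89 -0.23  0.78  0.63] jaw az 27.9 down [-0.003  0.001 -1.   ] F [-5.5  2.   1.9] T [ 0.49  1.16 -0.52] w 0.131
t: 9.45
eef_pos: [0.5895, -0.0267, 0.103]
tool_rot: [0.687, -0.171, 0.686, 0.171]
contact_force: [-0.0, -0.6, -0.1]
gripper_width: 0.468
t: 9.95
eef_pos: [0.5901, -0.027, 0.2711]
tool_rot: [0.688, -0.171, 0.685, 0.17]
contact_force: [0.8, 0.0, -1.0]
gripper_width: 0.472
t 9.95 tcp [590.1 -27.  271.1] q [-0.37  0.31  0.4   1.74 -0.13  1.11  0.55] jaw az 28.0 down [ 0.005  0.    -1.   ] F [ 0.8  0.  -1. ] T [ 0.01 -0.06 -0.03] w 0.472
shift mm (tool) [  0.9 270.9  84.7]
turn units (tool) [-7.51  0.03  0.03]
```

View pics/w4.png

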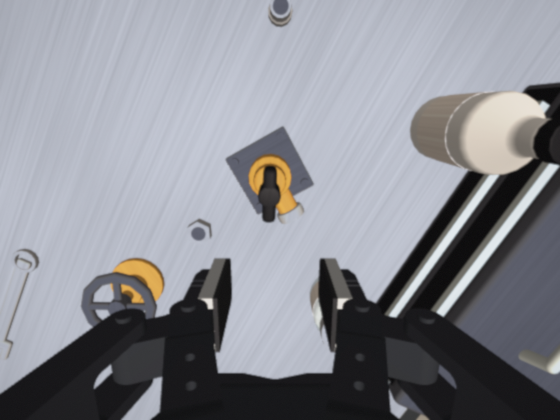

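Run:
```python
from h import *
for f,(x,y,w,h) in(('w1',(245,180,63,32)),('w4',(255,160,28,64)),('t4',(295,140,35,40)),('top0',(295,140,35,40)),('s4',(245,225,25,55)),('scene0',(245,230,25,50))):
    Z=load(f);C=cloud(Z);c=C[y:y+h,x:x+w].reshape(-1,3);p=Z['p'][y:y+h,x:x+w].reshape(-1,3).max(1)
    m=(p<60+30*(f[0]!='w'))&(c[:,2]>.108)&(c[:,2]<.15);c=c[m]
    zt=np.percentile(c[:,2],[50,80,95]);e,V=np.linalg.eigh(np.cov(c[:,:2].T));print(f,m.sum(),zt,'az',np.degrees(np.arctan2(V[1,1],V[0,1])),c.mean(0))
cv2.imwrite('pics/w4c.png',crop('w4',220,120,100,110,5))
```

```text
w1 771 [0.11668649 0.11744051 0.11808136] az 156.37208845918914 [ 0.58846019 -0.02522687  0.1161628 ]
w4 632 [0.12882761 0.12966139 0.13021798] az 115.38795915120922 [ 0.58432789 -0.02401738  0.12810857]Traceback (most recent call last):
  File "<stdin>", line 5, in <module>
    return _quantile_unchecked(
        a, q, axis, out, overwrite_input, method, keepdims, weights)
    return _ureduce(a,
                    func=_quantile_ureduce_func,
    ...<5 lines>...
                    overwrite_input=overwrite_input,
                    method=method)
    r = func(a, **kwargs)
    result = _quantile(arr,
                       quantiles=q,
    ...<2 lines>...
                       out=out,
                       weights=wgt)
    slices_having_nans = np.isnan(arr[-1, ...])
                                  ~~~^^^^^^^^^
IndexError: index -1 is out of bounds for axis 0 with size 0
```

Run:
```python
from h import *
for f in('w1','w4'):
    Z=load(f);C=cloud(Z);p=Z['p'].astype(int)
    # flange depth bias: dark-bluish plate near
    c=C[120:215,225:315].reshape(-1,3);q=p[120:215,225:315].reshape(-1,3)
    m=(q.max(1)<110)&(c[:,2]<.02);print(f,'flange z',np.median(c[m][:,2]),m.sum());
    m=(q[:,0]>170)&(q[:,2]<110);print('brass z',np.percentile(c[m][:,2],[50,80,95]))
    b=C[60:110,200:260,2];print('bench',np.median(b))
cv2.imwrite('pics/w4c.png',crop('w4',220,120,100,110,5))
cv2.imwrite('pics/s4c.png',np.hstack([crop('scene0',220,220,80,80,5),crop('s4',220,220,80,80,5)]))
```

```text
w1 flange z 0.008104500318570323 2028
brass z [0.04734547 0.068279   0.07019835]
bench 8.519219923952548e-07
w4 flange z 0.005813474152230269 1006
brass z [0.04492049 0.06481373 0.0676516 ]
bench -0.001968360441683803
```

View pics/w4c.png

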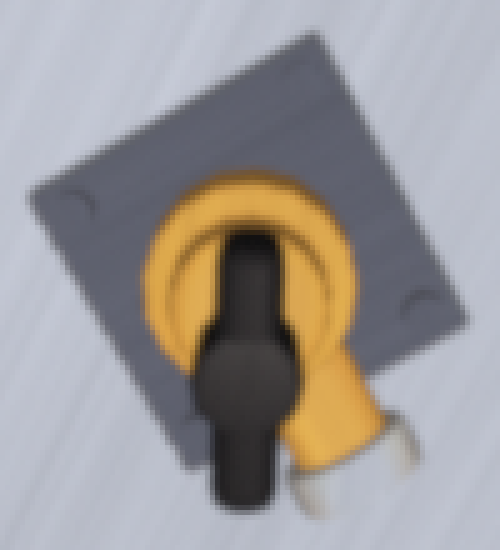

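View pics/s4c.png

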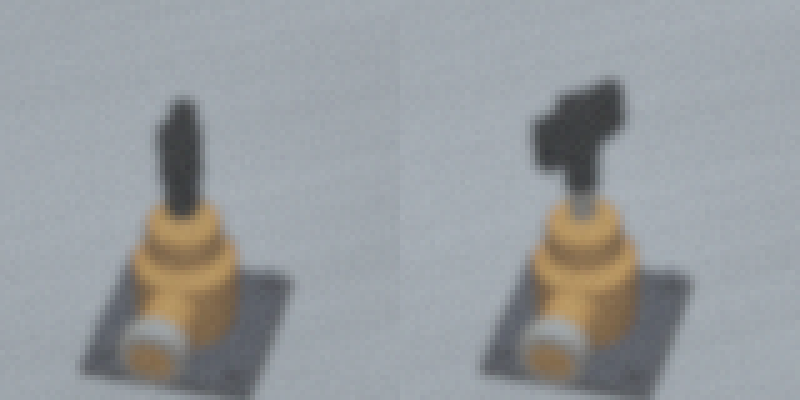

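Correcting for the −2 mm bench bias in this view, the knob rose 14.4 mm and turned 139°. Its azimuth is 115°, and 114.6° is expected fully open, which also fits the stop torque I felt. Next is the canister.

```bash
python3 -m jog '0 45 14 0 0 0 0; 0 45 14 0 0 0 0; 0 45 14 0 0 0 0; 0 45 14 0 0 0 0; 0 45 14 0 0 0 0' 30
python3 -m jog '0 46 14 0 0 0 0; 0 0 0 0 0 0 0; 0 0 0 0 0 0 0'
python3 - <<'E'
from h import *
go((.538,.252,.27),28)
snap('wrist','w5')
E
```

```text
t: 10.6
eef_pos: [0.5439, 0.2065, 0.2662]
tool_rot: [0.686, -0.171, 0.687, 0.171]
contact_force: [0.3, 0.3, 0.2]
gripper_width: 0.005
t: 10.9
eef_pos: [0.5348, 0.2534, 0.2659]
tool_rot: [0.685, -0.172, 0.687, 0.172]
contact_force: [0.6, -0.7, -0.8]
gripper_width: 0.0
t 10.9 tcp [534.8 253.4 265.9] q [-0.76  0.31  0.27  1.73 -0.09  1.11  0.03] jaw az 28.2 down [-0.002 -0.001 -1.   ] F [ 0.6 -0.7 -0.8] T [-0.07 -0.03 -0.01] w 0.0
shift mm (tool) [-4.1 -2.8  2.2]
turn units (tool) [ 0.03 -0.02  0.  ]
```

View pics/w5.png

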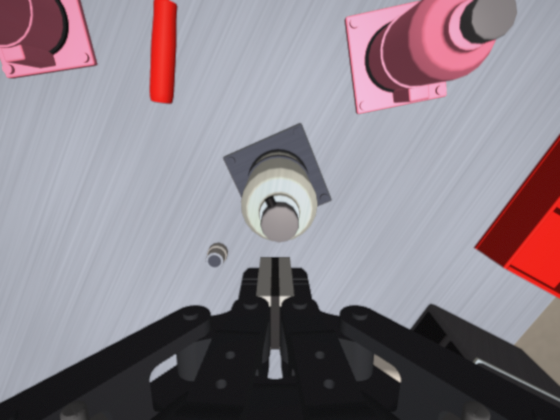

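The grey cap disc is at about (280,222), just ahead of the closed fingertips (275,258). The pink look-alikes are well off to the sides.

Run:
```python
from h import *
Z=load('w5');C=cloud(Z);c=C[200:250,255:305].reshape(-1,3)
zb=np.median(C[100:140,180:220,2]);m=(c[:,2]>.174+zb)&(c[:,2]<.2);print('bench',zb,m.sum(),np.median(c[m],0),cv2.minEnclosingCircle(c[m][:,:2].astype(np.float32)*1000))
v,u=np.nonzero((C[200:250,255:305,2]>.174+zb)&(C[200:250,255:305,2]<.2));u=u+255;v=v+200
(x,y),r=cv2.minEnclosingCircle(np.stack([u,v],1).astype(np.float32));print(x,y,r,u.mean(),v.mean(),onz(Z,x,y,.179),onz(Z,u.mean(),v.mean(),.179))
go((.538,.252,.185),28)
```

```text
bench 0.00040695524105571756 1190 [0.53966515 0.25136049 0.17930039] ((538.2012329101562, 251.54928588867188), 16.552282333374023)
277.4358825683594 219.2102508544922 22.884286880493164 278.8478991596639 221.75210084033614 [0.53788345 0.25236882 0.179     ] [0.53966664 0.25116624 0.179     ]
t 10.95 tcp [535.5 251.5 266.2] q [-0.76  0.31  0.28  1.74 -0.09  1.11  0.03] jaw az 28.0 down [-0.001 -0.002 -1.   ] F [-0.2 -0.  -0.1] T [-0.01 -0.03 -0.04] w 0.003
shift mm (tool) [81.2 -0.7  2.6]
turn units (tool) [-0.   -0.02  0.01]
```

```bash
python3 -m jog '35 -2 3.4 0 0 0 0; 35 0 0 0 0 0 0; 6 0 0 0 0 0 0; 0 0 0 0 0 0 0'
python3 -c "
from h import *
go((.5395,.2512,.179))"
```

```text
t: 11.35
eef_pos: [0.5396, 0.2501, 0.1905]
tool_rot: [0.685, -0.171, 0.687, 0.17]
contact_force: [-0.6, -0.1, 0.5]
gripper_width: 0.003
t 11.35 tcp [539.6 250.1 190.5] q [-0.74  0.39  0.26  1.81 -0.12  0.96  0.06] jaw az 27.8 down [-0.002 -0.002 -1.   ] F [-0.6 -0.1  0.5] T [-0.02  0.05  0.02] w 0.003
shift mm (tool) [11.5  1.   0.5]
```

```bash
python3 -m jog '11 1 0.5 0 0 0 0; 3 0 0 0 0 0 0'
python3 -m jog '3 0 0 0 0 0 0; 0 0 0 0 0 0 0'
python3 -m jog '2 0 0 0 0 0 0; 0 0 0 0 0 0 0'
```

```text
t: 11.55
eef_pos: [0.5405, 0.2533, 0.178]
tool_rot: [0.687, -0.171, 0.686, 0.171]
contact_force: [0.6, 0.0, 2.2]
gripper_width: 0.004
t: 11.75
eef_pos: [0.5405, 0.2533, 0.1752]
tool_rot: [0.687, -0.171, 0.685, 0.171]
contact_force: [1.0, -1.6, 4.3]
gripper_width: 0.004
t: 11.95
eef_pos: [0.5405, 0.2533, 0.1731]
tool_rot: [0.687, -0.171, 0.686, 0.171]
contact_force: [1.7, -0.6, 5.7]
gripper_width: 0.001
```

```bash
python3 -m jog '2 0 0 0 0 0 0; 0 0 0 0 0 0 0'
python3 -m jog '1.5 0 0 0 0 0 0; 0 0 0 0 0 0 0;0 0 0 0 0 0 0'
```

```text
t: 12.15
eef_pos: [0.5406, 0.2534, 0.172]
tool_rot: [0.687, -0.171, 0.685, 0.171]
contact_force: [-2.2, -2.0, 11.6]
gripper_width: 0.005
t: 12.45
eef_pos: [0.5407, 0.2534, 0.1719]
tool_rot: [0.687, -0.17, 0.685, 0.171]
contact_force: [-5.2, -4.0, 22.2]
gripper_width: 0.003
```

It's hard against the stop at z = 0.172 with 22 N, so the cap is fully down. Backing off.

```bash
python3 -m jog '-3 0 0 0 0 0 0; -15 0 0 0 0 0 0; -35 0 0 0 0 0 0; -35 0 0 0 0 0 0; -12 0 0 0 0 0 0'
python3 - <<'E'
from h import *
Z0=snap('wrist','w6');Z=load('w6');C=cloud(Z);c=C[195:255,250:310,2]
zb=np.median(C[100:140,180:220,2]);m=(c>.16)&(c<.2);print('cap z',np.median(c[m])-zb,m.sum())
go((.589,-.0265,.272),25)
E
```

```text
t: 12.95
eef_pos: [0.5408, 0.2539, 0.2728]
tool_rot: [0.688, -0.17, 0.685, 0.172]
contact_force: [0.0, -0.4, 0.0]
gripper_width: 0.0
cap z 0.17888471915304593 1209
t 13.0 tcp [541.1 254.1 273.2] q [-0.76  0.31  0.28  1.72 -0.1   1.12  0.03] jaw az 28.0 down [ 0.004  0.003 -1.   ] F [0.1 1.4 1.1] T [-0.01 -0.03  0.01] w -0.004
shift mm (tool) [   0.5 -270.2  -89.3]
turn units (tool) [ 0.5   0.05 -0.01]
```

```bash
python3 -m jog '0 -45 -15 0 0 0 40; 0 -45 -15 0 0 0 40; 0 -45 -15 0 0 0 40; 0 -45 -15 0 0 0 40; 0 -45 -15 0 0 0 40'
python3 -m jog '0 -45 -14 0.4 0 0 40; 0 0 0 0 0 0 40; 0 0 0 0 0 0 40'
python3 -c "
from h import *
go((.5885,-.0268,.1025),26)"
```

```text
t: 13.5
eef_pos: [0.5781, 0.0177, 0.2676]
tool_rot: [0.685, -0.171, 0.687, 0.171]
contact_force: [0.5, -0.5, 0.1]
gripper_width: 0.473
t: 13.8
eef_pos: [0.587, -0.0282, 0.2677]
tool_rot: [0.689, -0.155, 0.691, 0.156]
contact_force: [-0.2, 0.4, 0.5]
gripper_width: 0.468
t 13.8 tcp [587.  -28.2 267.7] q [-0.38  0.31  0.41  1.75 -0.14  1.11  0.52] jaw az 25.4 down [-0.002 -0.    -1.   ] F [-0.2  0.4  0.5] T [ 0.07 -0.01  0.03] w 0.468
shift mm (tool) [165.2   0.4   2.3]
turn units (tool) [-0.1  -0.02 -0.01]
```

```bash
python3 -m jog '40 0.4 2 0 0 0 40; 40 0 0 0 0 0 40; 40 0 0 0 0 0 40; 30 0 0 0 0 0 40; 15 0 0 0 0 0 40'
python3 - <<'E'
from h import *
go((.5885,-.0268,.1025),25.5)
snap('wrist','w7')
E
```

```text
t: 14.3
eef_pos: [0.587, -0.0232, 0.1004]
tool_rot: [0.687, -0.157, 0.691, 0.158]
contact_force: [-0.7, 0.0, 0.8]
gripper_width: 0.47
t 14.3 tcp [587.  -23.2 100.4] q [-0.33  0.51  0.34  1.89 -0.24  0.78  0.6 ] jaw az 25.8 down [-0.006  0.001 -1.   ] F [-0.7  0.   0.8] T [-0.02 -0.02  0.02] w 0.47
shift mm (tool) [-2.2 -3.9 -0.2]
turn units (tool) [ 0.05 -0.05 -0.03]
```

View pics/w7.png

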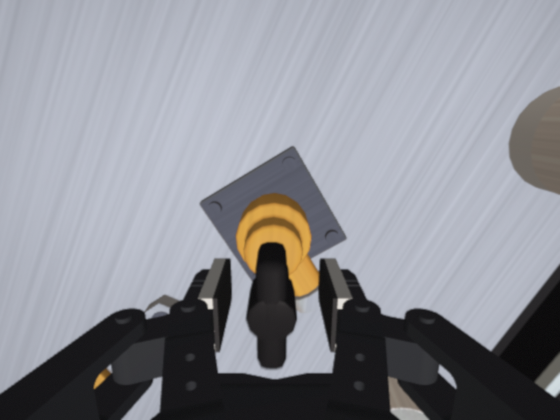

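The bar (column about 272) lies between the fingers (mid-column 275) and in line with them. I'll trim the position and grip.

```bash
python3 -m jog '-2 -3 -0.5 0 0 0 40; 0 0 0 0 0 0 25; 0 0 0 0 0 0 5; 0 0 0 0 0 0 5; 0 0 0 0 0 0 5' 70
python3 -m jog '0 0 0 0 0 0 5; 0 0 0 0 0 0 5; 0 0 0 0 0 0 5'
python3 -c "
from h import *
go((.5885,-.0268,.1025))"
```

```text
t: 14.85
eef_pos: [0.5893, -0.0301, 0.1079]
tool_rot: [0.689, -0.156, 0.69, 0.156]
contact_force: [-7.8, -1.6, 10.8]
gripper_width: 0.128
t: 15.15
eef_pos: [0.5893, -0.0301, 0.1079]
tool_rot: [0.689, -0.156, 0.69, 0.156]
contact_force: [-7.6, -2.5, 11.3]
gripper_width: 0.126
t 15.15 tcp [589.3 -30.1 107.9] q [-0.32  0.5   0.35  1.89 -0.23  0.79  0.6 ] jaw az 25.5 down [-0.001 -0.    -1.   ] F [-7.6 -2.5 11.3] T [-0.49  1.73 -0.  ] w 0.126
shift mm (tool) [5.4 3.3 0.7]
```

```bash
python3 -m jog '0 0 0 0 0 0 25; 0 0 0 0 0 0 30; 0 0 0 0 0 0 30'
python3 -c "
from h import *
go((.5887,-.0268,.103),25.5)"
```

```text
t: 15.45
eef_pos: [0.5909, -0.0284, 0.1066]
tool_rot: [0.69, -0.157, 0.689, 0.157]
contact_force: [-0.3, -0.4, -0.2]
gripper_width: 0.35
t 15.45 tcp [590.9 -28.4 106.6] q [-0.32  0.51  0.35  1.89 -0.24  0.79  0.6 ] jaw az 25.6 down [ 0.001  0.    -1.   ] F [-0.3 -0.4 -0.2] T [-0.03 -0.   -0.03] w 0.35
shift mm (tool) [ 3.5  2.4 -1.3]
turn units (tool) [0.02 0.01 0.  ]
```

```bash
python3 -m jog '3.5 2.4 -1.5 0 0 0 30; 0 0 0 0 0 0 30; 0 0 0 0 0 0 5; 0 0 0 0 0 0 5; 0 0 0 0 0 0 5' 70
python3 -m jog '0 0 0 0 0 0 5; 0 0 0 0 0 0 5'
python3 -c "
from h import *
go((.5887,-.0268,.103))"
```

```text
t: 15.95
eef_pos: [0.5875, -0.0272, 0.1024]
tool_rot: [0.689, -0.156, 0.69, 0.157]
contact_force: [-3.5, 0.3, 2.3]
gripper_width: 0.134
t: 16.15
eef_pos: [0.5875, -0.0272, 0.1024]
tool_rot: [0.689, -0.156, 0.69, 0.157]
contact_force: [-2.1, 0.2, 2.7]
gripper_width: 0.131
t 16.15 tcp [587.5 -27.2 102.4] q [-0.32  0.51  0.35  1.9  -0.24  0.78  0.6 ] jaw az 25.6 down [-0.001  0.    -1.   ] F [-2.1  0.2  2.7] T [ 0.06  0.69 -0.13] w 0.131
shift mm (tool) [-0.6 -0.2  1.2]
```

Well centred. Now I'll screw it shut, about 149° in all.

```bash
python3 -m jog '0.6 0 0 1 0 0 5; 0.6 0 0 1 0 0 5; 0.6 0 0 1 0 0 5; 0.6 0 0 1 0 0 5; 0.7 0 0 1 0 0 5'
python3 -m jog '0.6 0 0 1 0 0 5; 0.6 0 0 1 0 0 5; 0.6 0 0 1 0 0 5; 0.6 0 0 1 0 0 5; 0.7 0 0 1 0 0 5'
python3 -c "
from h import *
go(None)"
python3 -m jog '0.6 0 0 1 0 0 5; 0.6 0 0 1 0 0 5; 0.6 0 0 1 0 0 5; 0.6 0 0 1 0 0 5; 0.7 0 0 1 0 0 5'
python3 -m jog '0.6 0 0 1 0 0 5; 0.6 0 0 1 0 0 5; 0.6 0 0 1 0 0 5; 0.6 0 0 1 0 0 5; 0.7 0 0 1 0 0 5'
python3 -c "
from h import *
go(None)"
```

```text
t: 16.65
eef_pos: [0.5877, -0.0271, 0.0992]
tool_rot: [0.706, 0.029, 0.707, -0.029]
contact_force: [-2.7, 0.2, 2.7]
gripper_width: 0.13
t: 17.15
eef_pos: [0.5879, -0.0272, 0.0962]
tool_rot: [0.675, 0.21, 0.675, -0.211]
contact_force: [-2.3, 0.2, 1.8]
gripper_width: 0.129
t 17.15 tcp [587.9 -27.2  96.2] q [-0.52  0.57  0.62  1.91 -0.45  0.8  -0.26] jaw az -34.6 down [-0. -0. -1.] F [-2.3  0.2  1.8] T [0.01 0.48 0.06] w 0.129
t: 17.65
eef_pos: [0.588, -0.0273, 0.093]
tool_rot: [0.598, 0.378, 0.597, -0.378]
contact_force: [-1.7, -0.0, 2.1]
gripper_width: 0.131
t: 18.15
eef_pos: [0.5881, -0.0276, 0.0899]
tool_rot: [-0.48, -0.52, -0.479, 0.52]
contact_force: [-1.8, -0.8, 0.9]
gripper_width: 0.128
t 18.15 tcp [588.1 -27.6  89.9] q [-0.68  0.68  0.88  1.92 -0.69  0.87 -1.09] jaw az -94.6 down [ 0.    -0.001 -1.   ] F [-1.8 -0.8  0.9] T [-0.2   0.36  0.15] w 0.128
```

```bash
python3 -m jog '0.6 0 0 1 0 0 5; 0.6 0 0 1 0 0 5; 0.7 0 0 1 0 0 5; 0.6 0 0 1 0 0 5'
python3 -c "
from h import *
go(None)"
python3 -m jog '0.5 0 0 0.8 0 0 5; 0 0 0 0 0 0 5'
python3 -c "
from h import *
go(None)"
python3 -m jog '0.2 0 0 0.5 0 0 5; 0 0 0 0 0 0 5'
python3 -c "
from h import *
go(None)"
```

```text
t: 18.55
eef_pos: [0.588, -0.0277, 0.0874]
tool_rot: [-0.361, -0.608, -0.36, 0.608]
contact_force: [-1.3, -1.1, 0.4]
gripper_width: 0.13
t 18.55 tcp [588.  -27.7  87.4] q [-0.74  0.74  0.98  1.93 -0.79  0.91 -1.43] jaw az -118.6 down [ 0.    -0.001 -1.   ] F [-1.3 -1.1  0.4] T [-0.28  0.38  0.14] w 0.13
t: 18.75
eef_pos: [0.588, -0.0277, 0.0869]
tool_rot: [-0.337, -0.622, -0.336, 0.622]
contact_force: [-1.6, -0.9, 0.9]
gripper_width: 0.124
t 18.75 tcp [588.  -27.7  86.9] q [-0.75  0.75  0.99  1.93 -0.8   0.92 -1.49] jaw az -123.3 down [-0.    -0.002 -1.   ] F [-1.6 -0.9  0.9] T [-0.25  0.37 -0.03] w 0.124
t: 18.95
eef_pos: [0.588, -0.0277, 0.0868]
tool_rot: [-0.321, -0.63, -0.32, 0.63]
contact_force: [-1.5, -2.5, 1.3]
gripper_width: 0.13
t 18.95 tcp [588.  -27.7  86.8] q [-0.75  0.76  1.01  1.93 -0.81  0.93 -1.53] jaw az -126.1 down [-0.    -0.001 -1.   ] F [-1.5 -2.5  1.3] T [-0.35  0.36  0.37] w 0.13
```

```bash
python3 -m jog '0 0 0 0.5 0 0 5; 0 0 0 0 0 0 5'
python3 -c "
from h import *
go(None)"
python3 -m jog '0 0 0 0.5 0 0 5; 0 0 0 0 0 0 5'
python3 -c "
from h import *
go(None)"
```

```text
t: 19.15
eef_pos: [0.588, -0.0277, 0.0868]
tool_rot: [-0.305, -0.638, -0.304, 0.639]
contact_force: [-1.8, -3.8, -0.3]
gripper_width: 0.134
t 19.15 tcp [588.  -27.7  86.8] q [-0.76  0.77  1.02  1.93 -0.83  0.93 -1.57] jaw az -129.0 down [-0.    -0.001 -1.   ] F [-1.8 -3.8 -0.3] T [-0.69  0.37  1.01] w 0.134
t: 19.35
eef_pos: [0.588, -0.0277, 0.0868]
tool_rot: [-0.288, -0.646, -0.287, 0.646]
contact_force: [-0.9, -3.7, -0.0]
gripper_width: 0.132
t 19.35 tcp [588.  -27.7  86.8] q [-0.76  0.78  1.03  1.93 -0.84  0.94 -1.62] jaw az -131.9 down [-0.    -0.002 -1.   ] F [-0.9 -3.7 -0. ] T [-0.86  0.36  1.62] w 0.132
```

The shut stop is clear: the torque climbs to 1.6 N m and the sinking has stopped. I'll ease off, release and lift.

```bash
python3 -m jog '0 0 0 -0.6 0 0 5; 0 0 0 -0.3 0 0 5; 0 0 0 0 0 0 5'
python3 -c "
from h import *
go(None)"
python3 -m jog '0 0 0 0 0 0 40; 0 0 0 0 0 0 40; 0 0 0 0 0 0 40'
python3 -m jog '-20 0 0 0 0 0 40; -40 0 0 0 0 0 40; -40 0 0 0 0 0 40; -40 0 0 0 0 0 40; -40 0 0 0 0 0 40'
python3 -m jog '0 0 0 0 0 0 40; 0 0 0 0 0 0 40'
python3 - <<'E'
from h import *
go(None)
snap('wrist','w8');snap('scene','s8');snap('top','t8')
Z=load('w8');C=cloud(Z);p=Z['p'].max(2)
m=(C[...,2]>.106)&(C[...,2]<.135)&(p<60)&(np.hypot(C[...,0]-.588,C[...,1]+.027)<.035)
c=C[m];e,V=np.linalg.eigh(np.cov(c[:,:2].T));print(m.sum(),np.percentile(c[:,2],[50,80]),np.degrees(np.arctan2(V[1,1],V[0,1])),np.median(C[60:110,200:230,2]))
E
```

```text
t: 19.65
eef_pos: [0.588, -0.0277, 0.0869]
tool_rot: [0.317, 0.632, 0.317, -0.632]
contact_force: [-1.3, -3.5, -0.5]
gripper_width: 0.129
t 19.65 tcp [588.  -27.7  86.9] q [-0.75  0.76  1.01  1.93 -0.82  0.93 -1.54] jaw az -126.8 down [ 0.001 -0.    -1.   ] F [-1.3 -3.5 -0.5] T [-0.88  0.15  0.67] w 0.129
t: 19.95
eef_pos: [0.5882, -0.0264, 0.0868]
tool_rot: [0.316, 0.633, 0.317, -0.632]
contact_force: [-0.2, -0.0, -0.6]
gripper_width: 0.463
t: 20.45
eef_pos: [0.5877, -0.0267, 0.2684]
tool_rot: [0.316, 0.633, 0.317, -0.632]
contact_force: [0.8, 1.4, -0.6]
gripper_width: 0.468
t: 20.65
eef_pos: [0.5883, -0.0267, 0.2674]
tool_rot: [0.316, 0.633, 0.317, -0.632]
contact_force: [0.3, 0.7, 0.5]
gripper_width: 0.472
t 20.65 tcp [588.3 -26.7 267.4] q [-0.91  0.58  1.25  1.78 -0.59  1.22 -1.7 ] jaw az -126.8 down [ 0.002  0.001 -1.   ] F [0.3 0.7 0.5] T [-0.02 -0.01  0.01] w 0.472
671 [0.11464589 0.11529193] 146.4926037692239 -0.0012426294565907325
```

View pics/w8.png

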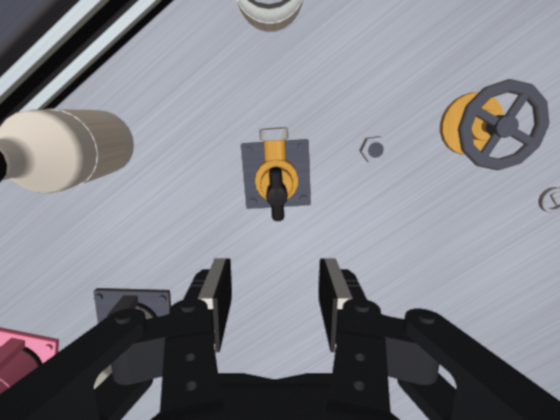

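View pics/s8.png

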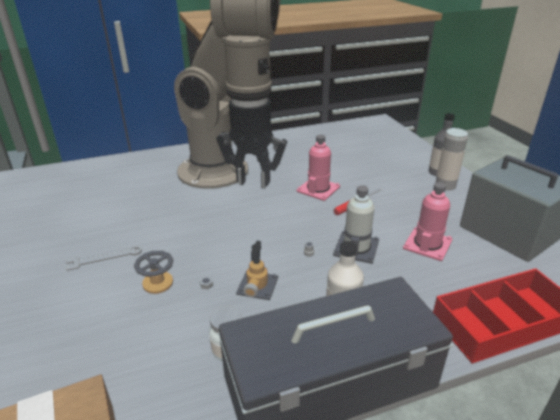

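The bar is now at azimuth 146.5° (flange axis 145.6°), with its top at 116 mm, so the valve is shut. The other things stand where they were, and the arm is clear.

```bash
python3 -c "
from h import *
print(bot.hand_in())"
```

```text
the job is handed in; nothing more can be done
None
```

I did all three steps in the order asked and handed the job in at about 21 s of the 72 s allowed.

- **Knob opened:** I turned it to the open stop, where the torque rose to about 1.5 N m. The camera showed it had turned 139° and risen about 14.4 mm. It started about 10° open, so that is the full travel.
- **Nozzle cap pressed:** it reached its stop at 172 mm above the bench with 22 N on the tool. After I let go, it measured 178.9 mm, so it sprang back.
- **Knob shut:** I turned it to the shut stop, where the torque rose to about 1.6 N m. The wing bar then lined up with the valve's own axis to within about 1°, with its top at 116 mm.

**Checks that disagreed:** the wrist camera read about 2 mm low in the picture taken after opening. Uncorrected, that gave a rise of only about 12 mm; I corrected it using the bench height in the same picture. My first regrip before shutting sat about 5 mm high and 3 mm off centre, so I released, re-centred and gripped again.

In the last pictures, the handwheel valve and the other things looked to be where they started. The arm was clear of everything, with no contact force beyond sensor noise.

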